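Slide the engine home past an unmarked catch

ROBOT

A 7-joint arm with a two-finger parallel gripper is mounted at the origin on the work surface. World frame = base frame: x ahead of the robot, y to its left, z up, the work surface at z = 0. Lengths are in mm, angles in degrees, forces in N, time in s.
With the tool pointing down it reaches from about 425 to 1025 mm from the base axis. Payload 9.4 kg.
Tool frame: the origin (TCP) lies midway between the tips of the shut fingers; the grasp point (between the pads) lies 19 mm behind it (bot.grip_point_offset is the distance from the TCP to the grasp point, in mm); z points along the fingers, y is the direction in which the jaws open and shut (so a half turn about z gives the same grasp; the last joint's range is limited). The gripper opens to 93 mm and grips with 3 to 60 N. Pads are 15 mm wide; open, the fingers measure 128 mm over their backs; the gripper's body (75 mm by 188 mm) begins 65 mm behind the grasp point.
Start: joints at [68.142, 34.337, -0.143, 91.639, 0.103, 54.024, -4.572], TCP at [217.564, -691.585, 218.618] pointing down, gripper open.
Joint ranges: [-147.43, 147.43], [-19.82, 112.94], [-74.19, 73.91], [6.32, 146.72], [-59.91, 239.91], [6.04, 106.73], [-150.56, 150.56]. Speed limits (degrees/s): [127.2, 127.2, 172.46, 172.46, 180, 180, 180].

INTERFACE

Orientations are given as a 3x3 rotation matrix whose columns are the frame's x, y, z axes.
In Python, from station import bot, cams, order, boxes_of, cut_out, tip_of gives the robot as it stands.
- The arm moves only by the tool arm_command, never from a script. Its argument "plan" is a list of rows, each an object with "translation": the shift along the tool's x, y, z in cm, a list of three; "twist": the turn, a rotation vector about the tool's x, y, z in rad, a list of three; "hand": the opening in per cent of the stroke, from 0 (shut) to 100 (fully open). In form: [{"translation": [dx, dy, dz], "twist": [wx, wy, wz], "hand": hand}, ...]. A call has 1 to 12 rows; each row shifts and turns the commanded pose from where the row before left it, along the tool's axes as they then stand; what a row does not reach is not made up. A row lasts 1/8 s, in which the tool goes at most 62.5 mm and 10.7 degrees, less where a joint would pass 70% of its speed; a pose out of reach is approached as far as the arm can. A call is refused whole if a number of a shift passes 6.25 or a number of a turn 0.188, either way. A call with a gripper value outside its range is refused whole. The fingers move at their own pace and stop on an object; the grip force is fixed at half the most. Time passes only in rows, so rows that do not move let the fingers close. It gives the time, the measured TCP pose, the force and the opening at its end, in the units of the state.
- bot.read_state(): the state, without advancing time (a new reading comes with each control period).
- cams.camera(name): name is "scene" or "side" or "wrist"; returns the picture (384x512x3 uint8, blue, green, red); there is no depth.
- cams.camera_params(name): a dict with "fx", "fy", "cx", "cy" (pixels), "position" and "orientation" of the camera in the world. Camera axes: x right, y down, z forward; pixel columns grow to the right and rows downward; lengths in mm; the calibration is good to about 2 mm. The wrist camera is an equidistant fisheye: a pixel r from the principal point sees the ray r / f radians off the axis. A picture is of the moment at which its call begins: read the wrist's pose just before it. camera_params takes no time and is no camera call; for the wrist camera it gives the pose at the moment of the call.
- order.sign_off(): hands the job in, once; it reports no verdict.
Trained networks look in the newest picture that a camera, given by its name, has taken for a name from the list of things; names that differ only in an ending like _2 or _b are one class to them, and where a whole thing is asked for, a point or a joint stands for the part that bears it (a point fixed in the world has none). Each returns a list of dicts, best first, with "score" (0 to 1); they miss things now and then, are a little off and sometimes report something else, mostly with a low value. They report only what shows in the picture. A call takes as long as a camera call.
- boxes_of(camera, target): "uv" ([column, row] in pixels, amid what is visible of it).
- cut_out(camera, target): "mask" (384x512 bool, what is visible of it) and "uv" ([column, row] in pixels, amid what is visible of it).
- tip_of(camera, target): "uv" ([column, row] in pixels: a listed point, or the origin of a listed thing).
The state is a dict: "time_s": time; "joint_positions": joint angles; "joint_vel": joint speeds; "joint_efforts": joint torques, N m; "ee_pos": TCP position; "orientation": TCP orientation; "contact_force": force on the tool from outside, world axes, zero at the start; "torque": the same for the moment, N m; "opening": opening from 0.0 (shut) to 1.0 (fully open).
Only numpy, scipy, OpenCV 4.12 (cv2) and the standard library are available. Lean on these libraries where they do the work, as an engineer would, in place of code of your own. Each camera call takes 0.05 s, during which the arm holds its last target. There are 200 camera calls.

TASK

Slide the engine carriage on the test stand all the way home against the bumpers at the drive unit and let go of it. The unmarked red rocker catch at the parked end may or may not be holding the carriage: if it will not move when you try the handle, push the raised end of the rocker down and try again. Slide it without slamming, and leave the loose things on the bench where they are.

Things in the scene. Friction and masses are not known exactly. Their poses are not given: they have to be found in the camera images.
- handle (a point): orange upright handle post on the carriage, round, 20 mm in diameter, from 52 to 118 mm above the bench, clear above and along y. The point is on its axis, 95 mm above the bench. Its y axis is the level direction in which the carriage slides home, towards the blue drive unit; x points level across the rails, to the engine side; z up.
- engine (a point): top of the small engine fixed on the carriage (dark crankcase, finned cylinder, white tank), 155 mm above the bench; carriage plate of aluminium, 180 mm across by 160 mm along the rails, top at 52 mm. The engine's nearest face is 52 mm from the handle's axis, on its +x side. Axes as the handle's.
- carriage (a joint): how far the carriage has slid from the parked end, m: 0 to 0.15. It starts at 0 to 0.004; 0.15 is home, rigidly against the bumpers. About 2 kg on rails, 3 N of friction, stays where left. While the catch holds it, it stops rigidly at about 0.006 (0.01 if pushed hard); past that it runs free all the way.
- catch (a joint): tilt of the red rocker, rad: it rests at +0.25 (far end down, near end raised) or -0.25 (near end down, far end raised). One of the two locks the parked carriage, the other frees it; which is which differs from case to case and cannot be seen. Pushing the raised end past level (about 1 N) snaps it over.
- catch_near (a point): middle of the top of the black pad at the near end (handle's -x side) of the red rocker: 110 mm long across the rails, 34 mm wide, on a grey box at the parked end; pads 26 by 34 mm, 84 mm apart. Height above the bench 94 mm with the rocker level, about 104 mm raised, 83 mm down; it tilts with the rocker.
- catch_far (a point): the same point on the pad at the rocker's far end (handle's +x side); same heights.
- spray_can: loose blue spray can, 52 mm in diameter and 150 mm tall, beside the stand; origin at the centre of its underside. Not to be disturbed.
- parts_cup: loose small steel bowl, 72 mm across and 50 mm tall, beside the stand; origin at the centre of its underside. Not to be disturbed.
- spanner: loose spanner 160 mm long lying on the bench; origin under its middle, x along its length. Not to be disturbed.
- spare_cover: loose orange starter cover, 90 mm in diameter and 32 mm tall; origin at the centre of its underside. Not to be disturbed.

How it is judged (in metres and radians):
At the end, for the whole second after the job is handed in: The carriage stands home, within 6 mm of the end of its travel (joint above 0.144), at rest, and each loose thing is within 30 mm of where it started (value of joint carriage above 0.144 m and velocity of joint carriage between -0.02 and 0.02 m/s and distance of each of spray_can, parts_cup, spanner, spare_cover from where it was at the start of the episode below 0.03 m); the robot touches nothing.
It fails at once if the carriage is slammed (faster than 0.5 m/s) (velocity of joint carriage above 0.5 m/s).
It fails at once if a loose thing on the bench is moved more than 30 mm (distance of any of spray_can, parts_cup, spanner, spare_cover from where it was at the start of the episode above 0.03 m).
It also fails if it takes over 64 s, if anything falls off the work surface, if the arm or the gripper's body presses on something with over 40 N, if the wrist force passes 120 N, or if a joint passes its speed limit or range.

## Working session

There is one attempt and no reset: what is moved stays moved. The work goes in short steps, Python scripts to look and compute and a tool call to move; the robot and the scene stay as the last step left them, time stands still between calls to the robot, and variables do not carry over. Pictures are saved under pics/ and viewed, about 8 in all and at most 12, crops included, and the job is handed in when it is done.

Besides the shell and the picture viewer there is one more tool, called after "Call:" as name([rows], argument=value, ...), one row to a line, values as JSON. arm_command: Moves the arm, as the interface text tells. Its arguments: {"type":"object","properties":{"plan":{"type":"array","items":{"type":"object","properties":{"translation":{"type":"array","items":{"type":"number"}},"twist":{"type":"array","items":{"type":"number"}},"hand":{"type":"number"}}}}},"required":["plan"]}

```bash
mkdir -p pics; cat > h.py <<'E'
import numpy as np, cv2
from station import bot,cams,order,boxes_of,cut_out,tip_of
def ray(n,uv,p=None):
    p=p or cams.camera_params(n); R=np.array(p["orientation"]); x=(uv[0]-p["cx"])/p["fx"]; y=(uv[1]-p["cy"])/p["fy"]
    if n=="wrist":
        r=np.hypot(x,y); d=np.array([x/r*np.sin(r),y/r*np.sin(r),np.cos(r)]) if r>1e-9 else np.array([0,0,1.])
    else: d=np.array([x,y,1.]); d/=np.linalg.norm(d)
    return np.array(p["position"]),R@d
def atz(n,uv,z,p=None):
    o,d=ray(n,uv,p); return o+d*(z-o[2])/d[2]
def tri(rs):
    A=0;b=0
    for o,d in rs:
        P=np.eye(3)-np.outer(d,d); A=A+P; b=b+P@o
    return np.linalg.solve(A,b)
E
cat > look.py <<'E'
from h import *
np.set_printoptions(precision=1,suppress=True)
Z=dict(handle=95,engine=155,catch_near=94,catch_far=94,spray_can=0,parts_cup=0,spanner=0,spare_cover=0)
ims=[]
for c in ["scene","side"]:
    im=cams.camera(c); cv2.imwrite(f"pics/{c}0.png",im)
rs={}
for t in Z:
    for c in ["scene","side","wrist"]:
        if c=="wrist" : continue
        r=tip_of(c,t)
        if r:
            print(t,c,round(r[0]["score"],2),np.array(r[0]["uv"]),atz(c,r[0]["uv"],Z[t])); rs.setdefault(t,[]).append(ray(c,r[0]["uv"]))
    if len(rs.get(t,[]))==2: print("  tri",tri(rs[t]))
print(bot.read_state()["orientation"],bot.read_state()["time_s"])
E
python3 look.py
```

```text
handle scene 0.65 [192.2 187.9] [ 518.1 -154.1   95. ]
handle side 0.58 [233.4 241.9] [ 525.5 -141.7   95. ]
  tri [ 526.4 -153.7  105.5]
engine scene 0.56 [197.3 199.6] [ 623.  -144.5  155. ]
engine side 0.78 [274.1 222.1] [ 628.5 -141.4  155. ]
  tri [ 627.4 -145.1  159. ]
catch_near scene 0.82 [158.2 197.8] [ 538.2 -269.4   94. ]
catch_near side 0.64 [305.  220.7] [722.5 -70.8  94. ]
  tri [ 677.8 -256.   254. ]
catch_far scene 0.66 [161.4 216.2] [ 617.6 -265.1   94. ]
catch_far side 0.75 [277.  270.4] [ 626.1 -243.3   94. ]
  tri [ 626.3 -261.5  109.8]
spray_can scene 0.91 [263.9 250.8] [751.6  43.9   0. ]
spray_can side 0.57 [307.7 223. ] [755.2  26.6   0. ]
  tri [753.8  40.6  -5.8]
parts_cup scene 0.58 [210.7 265.9] [ 774.2 -134.4    0. ]
parts_cup side 0.76 [320.7 258.7] [ 763.9 -125.5    0. ]
  tri [ 767.6 -130.3   -1.7]
spanner scene 0.67 [131.  244.6] [ 640.6 -380.    -0. ]
spanner side 0.57 [288.5 352.6] [ 637.1 -392.4    0. ]
  tri [ 636.4 -383.8   -9.7]
spare_cover scene 0.62 [316.5 196.6] [562.5 276.    0. ]
spare_cover side 0.53 [241.6 179.7] [557.1 283.3   0. ]
  tri [559.1 278.    0.5]
[[ 1.   0.3 -0. ]
 [ 0.3 -1.  -0. ]
 [-0.   0.  -1. ]] 0.9
```

```bash
python3 -c "
import cv2,numpy as np
a=cv2.imread('pics/scene0.png')[130:320,90:350];b=cv2.imread('pics/side0.png')[140:330,170:430]
cv2.imwrite('pics/c0.png',np.vstack([cv2.resize(x,(800,580))[:, :] for x in (a,)]));cv2.imwrite('pics/c1.png',cv2.resize(b,(800,580)))
from h import *
print(np.round(bot.read_state()['orientation'],3))"
```

```text
[[ 0.954  0.3   -0.   ]
 [ 0.3   -0.954 -0.   ]
 [-0.     0.    -1.   ]]
```

View pics/c0.png

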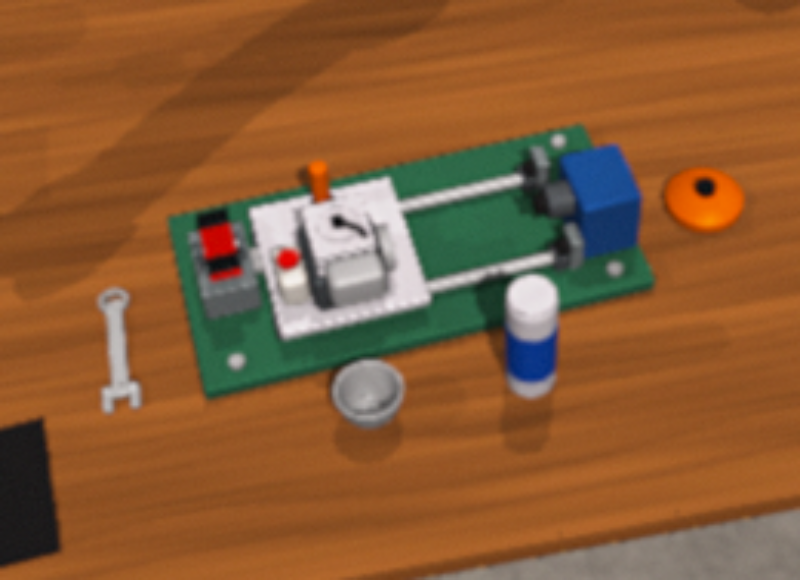

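View pics/c1.png

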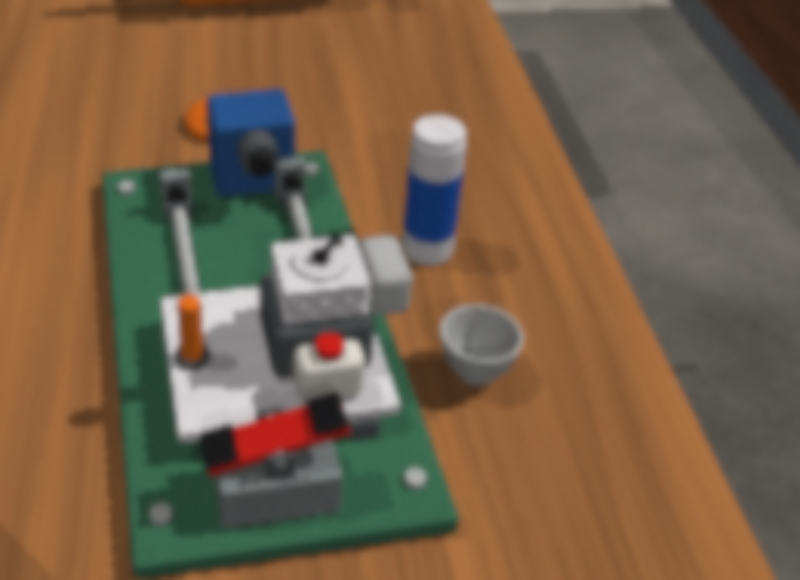

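```bash
python3 - <<'E'
from h import *
np.set_printoptions(precision=3,suppress=True)
f=lambda c:(90+c[0]*260/800,130+c[1]*190/580)
g=lambda c:(170+c[0]*260/800,140+c[1]*190/580)
for cam,m,prs in (("scene",f,[((170,217),(585,127),12),((208,393),(652,285),12),((400,205),(520,182),40),((430,288),(560,260),40)]),("side",g,[((105,175),(135,570),12),((325,153),(457,525),12)])):
    for a,b,z in prs:
        p,q=atz(cam,m(a),z),atz(cam,m(b),z); d=q-p; print(cam,p[:2],q[:2],np.degrees(np.arctan2(d[0],d[1])))
s=bot.read_state(); R=np.array(s["orientation"])
print(np.degrees(np.arctan2(R[0,1],R[1,1])), s["ee_pos"],s["contact_force"])
p=tri([ray("side",g((217,447))),ray("scene",f((212,217)))]);print("near",p)
print(tri([ray("side",g((190,298))),ray("scene",f((317,164)))]),"handle top")
E
```

```text
scene [ 472.916 -321.838] [429.093 173.606] -5.0547494861020414
scene [ 721.607 -297.054] [676.315 191.213] -5.2996216962617195
scene [530.515 -64.655] [523.475  74.407] -2.8982119967230444
scene [652.94  -50.973] [643.155  94.281] -3.85389723978484
side [427.461 167.775] [ 475.605 -326.727] 174.43935361951114
side [672.343 192.388] [ 719.621 -304.235] 174.5618667003966
162.53834332829987 [ 217.536 -691.602  218.625] [-0.044 -0.119 -0.471]
near [ 539.066 -269.926   77.209]
[ 521.799 -149.802  118.364] handle top
```

Call:
arm_command([
  {"translation": [0,0,0],"twist": [0,0,0.106],"hand": 100},
  {"translation": [0,0,0],"twist": [0,0,0.105],"hand": 100},
  {"translation": [3.54,-5.1,0],"twist": [0,0,0],"hand": 100},
  {"translation": [3.54,-5.1,0],"twist": [0,0,0],"hand": 100},
  {"translation": [3.54,-5.1,0],"twist": [0,0,0],"hand": 100},
  {"translation": [3.54,-5.1,0],"twist": [0,0,0],"hand": 100},
  {"translation": [3.54,-5.1,0],"twist": [0,0,0],"hand": 100},
  {"translation": [3.54,-5.1,0],"twist": [0,0,0],"hand": 100},
  {"translation": [3.54,-5.1,0],"twist": [0,0,0],"hand": 100},
  {"translation": [3.54,-5.1,0],"twist": [0,0,0],"hand": 100},
  {"translation": [3.54,-5.1,0],"twist": [0,0,0],"hand": 100},
  {"translation": [3.54,-5.1,0],"twist": [0,0,0],"hand": 100},
])

```text
time_s: 2.4
ee_pos: [523.2, -148.9, 219.0]
orientation: [[0.996, 0.094, 0.001], [0.094, -0.996, -0.0], [0.001, 0.0, -1.0]]
contact_force: [0.1, -0.8, 0.1]
opening: 1.0
```

```bash
cat > w.py <<'E'
from h import *
import sys
np.set_printoptions(precision=2,suppress=True)
s=bot.read_state(); p=cams.camera_params("wrist"); im=cams.camera("wrist"); cv2.imwrite(sys.argv[1],cv2.resize(im,(768,576)))
print(s["time_s"],s["ee_pos"],np.array(s["orientation"]),s["contact_force"],s["opening"])
for t,z in dict(handle=95,engine=155,catch_near=83,catch_far=104).items():
    r=tip_of("wrist",t)
    for q in r[:1]: print(t,round(q["score"],2),np.array(q["uv"]),atz("wrist",q["uv"],z,p))
E
python3 w.py pics/w1.png
```

```text
2.4 [ 523.2  -148.91  218.95] [[ 1.    0.09  0.  ]
 [ 0.09 -1.   -0.  ]
 [ 0.    0.   -1.  ]] [ 0.12 -0.82  0.08] 1.0003922978038657
handle 0.59 [257.8 191.3] [ 520.18 -151.43   95.  ]
engine 0.81 [250.1  69.2] [ 632.19 -134.41  155.  ]
catch_near 0.87 [367.5 182.7] [ 538.01 -271.34   83.  ]
catch_far 0.97 [378.3 108.8] [ 618.29 -262.11  104.  ]
```

View pics/w1.png

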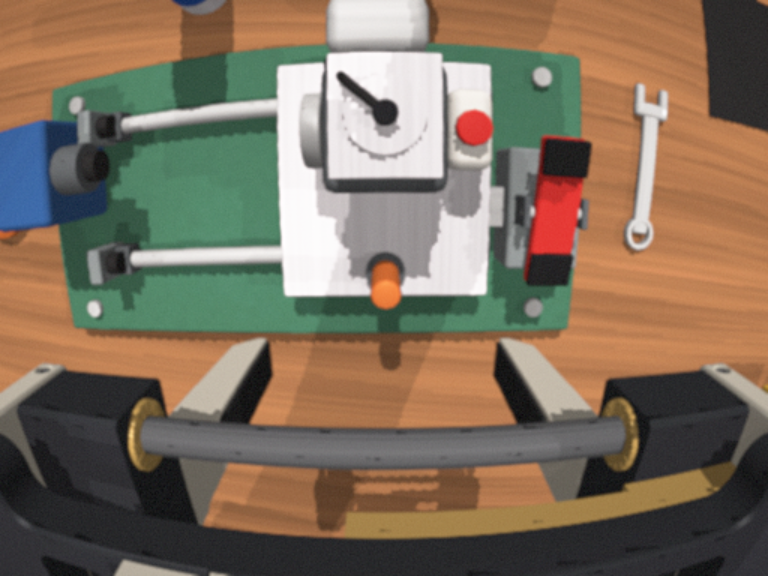

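Call:
arm_command([
  {"translation": [-0.24,0.24,3],"twist": [0,0,0],"hand": 100},
  {"translation": [0,0,4],"twist": [0,0,0],"hand": 100},
  {"translation": [0,0,4],"twist": [0,0,0],"hand": 80},
  {"translation": [0,0,2.5],"twist": [0,0,0],"hand": 60},
  {"translation": [0,0,0],"twist": [0,0,0],"hand": 60},
])

```text
time_s: 3.28
ee_pos: [518.3, -154.9, 82.2]
orientation: [[0.996, 0.091, -0.004], [0.091, -0.996, 0.0], [-0.004, -0.0, -1.0]]
contact_force: [-0.4, -0.2, -0.0]
opening: 0.729
```

```bash
python3 w.py pics/w2.png; python3 -c "
from h import *
print(cams.camera_params('wrist')['position'])"
```

```text
3.275 [ 518.26 -154.94   82.24] [[ 1.    0.09 -0.  ]
 [ 0.09 -1.    0.  ]
 [-0.   -0.   -1.  ]] [-0.4  -0.25 -0.04] 0.7289559068061793
handle 0.92 [250.7 245.5] [ 520.18 -151.63   95.  ]
engine 0.95 [237.1   2.3] [ 630.48 -138.52  155.  ]
catch_near 0.85 [431.7 220.7] [ 539.52 -273.49   83.  ]
catch_far 0.89 [459.6  98.5] [ 620.32 -261.74  104.  ]
[ 596.82912757 -146.12505369  251.89814318]
```

View pics/w2.png

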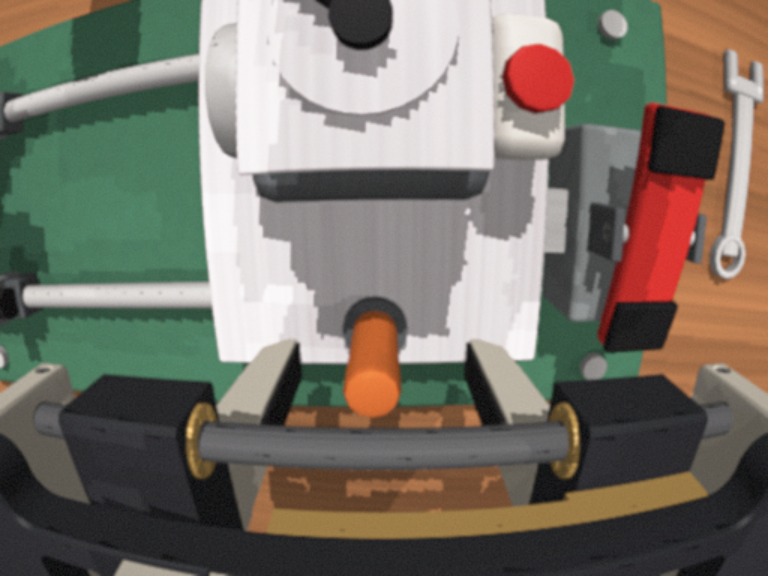

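Call:
arm_command([
  {"translation": [0.2,-0.3,0],"twist": [0,0,0],"hand": 20},
  {"translation": [0,0,0],"twist": [0,0,0],"hand": 5},
  {"translation": [0,0,0],"twist": [0,0,0],"hand": 5},
  {"translation": [0,0,0],"twist": [0,0,0],"hand": 5},
  {"translation": [0,0,0],"twist": [0,0,0],"hand": 5},
  {"translation": [0,0,0],"twist": [0,0,0],"hand": 5},
  {"translation": [0,0,0],"twist": [0,0,0],"hand": 5},
  {"translation": [0,0,0],"twist": [0,0,0],"hand": 5},
  {"translation": [0,0,0],"twist": [0,0,0],"hand": 5},
  {"translation": [0,0,0],"twist": [0,0,0],"hand": 5},
])

```text
time_s: 4.78
ee_pos: [521.8, -150.3, 83.6]
orientation: [[0.996, 0.093, 0.0], [0.093, -0.996, -0.0], [0.0, 0.0, -1.0]]
contact_force: [-0.2, -1.8, 1.4]
opening: 0.207
```

Gripped. Try the handle gently.

Call:
arm_command([
  {"translation": [0,-0.3,0],"twist": [0,0,0],"hand": 5},
  {"translation": [0,-0.3,0],"twist": [0,0,0],"hand": 5},
  {"translation": [0,-0.3,0],"twist": [0,0,0],"hand": 5},
  {"translation": [0,-0.3,0],"twist": [0,0,0],"hand": 5},
  {"translation": [0,0,0],"twist": [0,0,0],"hand": 5},
])

```text
time_s: 5.4
ee_pos: [520.5, -137.3, 83.6]
orientation: [[0.996, 0.094, -0.0], [0.094, -0.996, 0.001], [-0.0, -0.001, -1.0]]
contact_force: [-1.2, 0.1, 2.9]
opening: 0.214
```

Moved 13 mm with almost no force: the catch isn't holding. Continue at 0.1 m/s.

Call:
arm_command([
  {"translation": [0,-0.7,0],"twist": [0,0,0],"hand": 5},
  {"translation": [0,-1.2,0],"twist": [0,0,0],"hand": 5},
  {"translation": [0,-1.3,0],"twist": [0,0,0],"hand": 5},
  {"translation": [0,-1.3,0],"twist": [0,0,0],"hand": 5},
  {"translation": [0,-1.3,0],"twist": [0,0,0],"hand": 5},
  {"translation": [0,-1.3,0],"twist": [0,0,0],"hand": 5},
  {"translation": [0,-1.3,0],"twist": [0,0,0],"hand": 5},
  {"translation": [0,-1.3,0],"twist": [0,0,0],"hand": 5},
  {"translation": [0,-1.2,0],"twist": [0,0,0],"hand": 5},
  {"translation": [0,-0.8,0],"twist": [0,0,0],"hand": 5},
  {"translation": [0,0,0],"twist": [0,0,0],"hand": 5},
])

```text
time_s: 6.78
ee_pos: [508.6, -19.1, 83.6]
orientation: [[0.995, 0.096, -0.002], [0.096, -0.995, 0.001], [-0.002, -0.002, -1.0]]
contact_force: [-3.8, 3.0, 7.5]
opening: 0.207
```

Call:
arm_command([
  {"translation": [0,-0.3,0],"twist": [0,0,0],"hand": 5},
  {"translation": [0,-0.3,0],"twist": [0,0,0],"hand": 5},
  {"translation": [0,-0.3,0],"twist": [0,0,0],"hand": 5},
  {"translation": [0,-0.3,0],"twist": [0,0,0],"hand": 5},
  {"translation": [0,-0.2,0],"twist": [0,0,0],"hand": 5},
  {"translation": [0,0,0],"twist": [0,0,0],"hand": 5},
])

```text
time_s: 7.52
ee_pos: [507.3, -6.5, 83.6]
orientation: [[0.995, 0.095, -0.002], [0.095, -0.995, 0.0], [-0.002, -0.001, -1.0]]
contact_force: [-3.3, -0.6, 5.8]
opening: 0.211
```

Call:
arm_command([
  {"translation": [0,-0.2,0],"twist": [0,0,0],"hand": 5},
  {"translation": [0,-0.2,0],"twist": [0,0,0],"hand": 5},
  {"translation": [0,-0.2,0],"twist": [0,0,0],"hand": 5},
  {"translation": [0,0,0],"twist": [0,0,0],"hand": 5},
])

```text
time_s: 8.02
ee_pos: [506.9, -2.6, 83.6]
orientation: [[0.996, 0.093, -0.001], [0.093, -0.996, -0.001], [-0.001, 0.001, -1.0]]
contact_force: [-1.9, -10.0, 6.2]
opening: 0.207
```

Call:
arm_command([
  {"translation": [0,-0.2,0],"twist": [0,0,0],"hand": 5},
  {"translation": [0,-0.1,0],"twist": [0,0,0],"hand": 5},
  {"translation": [0,0,0],"twist": [0,0,0],"hand": 5},
])

```text
time_s: 8.4
ee_pos: [506.9, -2.5, 83.6]
orientation: [[0.996, 0.09, -0.001], [0.09, -0.996, -0.004], [-0.001, 0.004, -1.0]]
contact_force: [-0.1, -20.4, 4.7]
opening: 0.213
```

Call:
arm_command([
  {"translation": [0,0.25,0],"twist": [0,0,0],"hand": 5},
  {"translation": [0,0,0],"twist": [0,0,0],"hand": 50},
  {"translation": [0,0,0],"twist": [0,0,0],"hand": 50},
  {"translation": [0,0,0],"twist": [0,0,0],"hand": 50},
  {"translation": [0,0,0],"twist": [0,0,0],"hand": 50},
  {"translation": [0,0,0],"twist": [0,0,0],"hand": 50},
])

```text
time_s: 9.15
ee_pos: [507.8, -1.1, 83.6]
orientation: [[0.996, 0.094, -0.0], [0.094, -0.996, 0.0], [-0.0, -0.0, -1.0]]
contact_force: [-0.1, 0.2, -0.6]
opening: 0.498
```

Call:
arm_command([
  {"translation": [0,0,-2],"twist": [0,0,0],"hand": 50},
  {"translation": [0,0,-4],"twist": [0,0,0],"hand": 50},
  {"translation": [0,0,-5],"twist": [0,0,0],"hand": 50},
  {"translation": [0,0,-4],"twist": [0,0,0],"hand": 50},
  {"translation": [0,0,0],"twist": [0,0,0],"hand": 50},
])

```text
time_s: 9.78
ee_pos: [509.2, -1.2, 236.4]
orientation: [[0.996, 0.093, 0.006], [0.093, -0.996, 0.001], [0.006, -0.0, -1.0]]
contact_force: [0.0, -1.0, -1.3]
opening: 0.501
```

```bash
python3 w.py pics/w3.png; sed -i 's/0.png/9.png/' look.py; python3 look.py | grep -v catch
```

```text
9.775 [509.23  -1.19 236.4 ] [[ 1.    0.09  0.01]
 [ 0.09 -1.    0.  ]
 [ 0.01 -0.   -1.  ]] [ 0.03 -0.98 -1.3 ] 0.5012237932466445
handle 0.69 [254.  187.8] [505.64   0.21  95.  ]
engine 0.74 [251.8  74.5] [616.79  12.07 155.  ]
catch_near 0.55 [462.9 178. ] [ 542.92 -274.     83.  ]
catch_far 0.91 [477.8 121.9] [ 618.28 -265.3   104.  ]
handle scene 0.81 [235.1 181.1] [516.4  -7.5  95. ]
handle side 0.94 [225. 206.] [503.2   8.8  95. ]
  tri [508.6  -3.5  96.9]
engine scene 0.59 [243.8 189.1] [609.    6.6 155. ]
engine side 0.63 [262.1 190. ] [609.5  -3.2 155. ]
  tri [608.5   5.7 151. ]
  tri [ 537.3 -268.9   81.6]
  tri [ 613.2 -259.6  106.3]
spray_can scene 0.58 [261.1 252.1] [754.7  33.9   0. ]
spray_can side 0.82 [306.  223.4] [749.5  25.1   0. ]
  tri [751.   34.3  -7.1]
parts_cup scene 0.55 [210.5 268.7] [ 784.4 -136.5    0. ]
parts_cup side 0.9 [323.5 262.3] [ 768.7 -139.3    0. ]
  tri [ 774.1 -133.6  -10.8]
spanner scene 0.58 [131.  243.1] [ 634.6 -379.7    0. ]
spanner side 0.96 [285.8 352.5] [ 631.3 -391.8    0. ]
  tri [ 630.5 -383.4   -9.4]
spare_cover scene 0.87 [317.7 195.8] [559.7 281.3   0. ]
spare_cover side 0.65 [242.2 180.5] [559.1 277.9   0. ]
  tri [558.8 281.5  -1.9]
[[ 1.   0.1  0. ]
 [ 0.1 -1.  -0. ]
 [ 0.   0.  -1. ]] 10.925
```

View pics/w3.png

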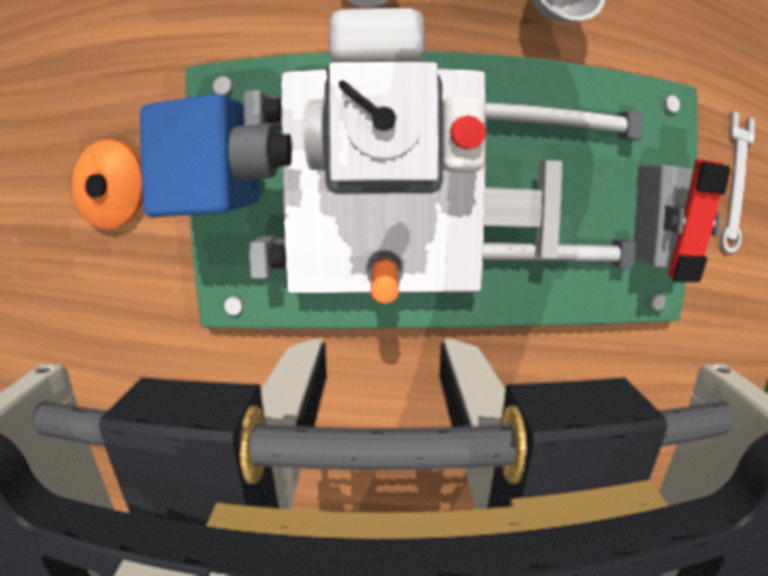

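The picture shows the carriage plate's left edge (about column 285) against both bumpers, with the fingers clear of the handle. The loose things are where they started.

```bash
python3 -c "
from station import order; print(order.sign_off())"
```

```text
the job is handed in; nothing more can be done
None
```

The carriage is home against the bumpers, I let go of it, and the job is handed in (no verdict is reported). It took about 11 s of the 64 s allowed.

- **Catch:** it was not holding. A gentle pull on the handle moved the carriage 13 mm with almost no force, so I left the rocker alone (far end still raised).
- **Slide:** I gripped the post and slid it at about 0.1 m/s, slowing to under 0.03 m/s for the last stretch. It stopped rigidly after about 148 mm, with 20 N on the wrist when pressed. I then eased off, opened the fingers and rose 150 mm clear.
- **Last checks:** The wrist picture shows the plate against both bumpers. The wrist camera puts the handle about 152 mm along y from where it was. The force on the tool is near zero.
- **Loose things:** each was found within about 12 mm of its first estimate, which is within the measuring noise; the steel bowl and spray can estimates scattered the most.
- **Disagreements:** the scene and side cameras differed by up to about 20 mm on single points. The networks also misplaced `catch_near` once in the first side picture; I didn't use that reading.

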